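# Shut the machine's hatch and lock it with the quarter-turn stud

## Robot

A 6-joint arm with a two-finger parallel gripper is mounted at the origin on the work surface. World frame = base frame: x ahead of the robot, y to its left, z up, the work surface at z = 0. Lengths are in mm, angles in rad, forces in N, time in s.
With the tool pointing down it reaches from about 300 to 875 mm from the base axis. Payload 6.4 kg.
Tool frame: the origin (TCP) lies midway between the tips of the shut fingers; the grasp point (between the pads) lies 19 mm behind it; z points along the fingers, y is the line along which they close (so a half turn about z gives the same grasp; the last joint's range is limited). The gripper opens to 88 mm and grips with 3 to 60 N. Pads are 18 mm wide; open, the fingers measure 123 mm over their backs; the gripper's body (75 mm by 187 mm) begins 45 mm behind the grasp point.
Start: joints at [1.056, 0.181, 1.607, -0, 1.354, -0.206], TCP at [174.74, 547.82, 238.714] pointing down, gripper open.
Joint ranges: [-2.99, 2.99], [-0.89, 2.07], [0.3, 2.58], [-1.14, 4.28], [0, 2.63], [-3.12, 3.12]. Speed limits (rad/s): [2.57, 2.57, 3.01, 3.14, 3.14, 3.14].

## Interface

Orientations are given as a unit quaternion [w, x, y, z].
In Python, from bench import monitor, cams, bot, cut_out gives the robot as it stands.
- The arm moves only by the tool move_arm, never from a script. Its argument "motion" is a list of rows, each a list of 7 numbers: the turn, a rotation vector about the world's x, y, z in rad, then the shift along the world's x, y, z in cm, then the gripper command: -1 is fully open, 1 is shut, values between are in proportion. A call has 1 to 5 rows; each row shifts and turns the commanded pose from where the row before left it; what a row does not reach is not made up. A row lasts 1/12 s, in which the tool goes at most 41.7 mm and 7.16 degrees, less where a joint would pass 70% of its speed; a pose out of reach is approached as far as the arm can. A call is refused whole if a number of a shift passes 4.17 or a number of a turn 0.125, either way. A call with a gripper value outside its range is refused whole. The fingers move at their own pace and stop on an object; the grip force is fixed at half the most. Time passes only in rows, so rows that do not move let the fingers close. It gives the time, the measured TCP pose, the force, the opening and the grip force at its end, in the units of the state.
- monitor.get_obs(): the state, without advancing time (a new reading comes with each control period).
- cams.get_image(name): name is "scene" or "top" or "wrist"; returns the picture (420x560x3 uint8, blue, green, red); there is no depth.
- cams.camera_info(name): a dict with "fx", "fy", "cx", "cy" (pixels), "D" ([k1, k2, p1, p2, k3] as OpenCV has them; the pictures are not rectified), "xyz" and "rotation" of the camera in the world; the wrist camera has in their place "tool_from_camera" (4x4, takes a point from camera to tool coordinates, whose origin is the TCP and whose axes are the flange's). Camera axes: x right, y down, z forward; pixel columns grow to the right and rows downward; lengths in mm; the calibration is good to about 2 mm. A picture is of the moment at which its call begins: read the wrist's pose just before it. camera_info takes no time and is no camera call.
- bot.hand_in(): hands the job in; it is judged then, once.
Trained networks look in the newest picture that a camera, given by its name, has taken for a name from the list of things; names that differ only in an ending like _2 or _b are one class to them, and where a whole thing is asked for, a point or a joint stands for the part that bears it (a point fixed in the world has none). Each returns a list of dicts, best first, with "conf" (0 to 1); they miss things now and then, are a little off and sometimes report something else, mostly with a low value. They report only what shows in the picture. A call takes as long as a camera call.
- cut_out(camera, query): "region" (420x560 bool, what is visible of it) and "xy" ([column, row] in pixels, amid what is visible of it).
The state is a dict: "time_s": time; "qpos": joint angles; "qvel": joint speeds; "joint_efforts": joint torques, N m; "ee_pos": TCP position; "orientation": TCP orientation; "contact_force": force on the tool from outside, world axes, zero at the start; "torque": the same for the moment, N m; "finger_gap": opening from 0.0 (shut) to 1.0 (fully open); "grasp_force": force on a finger pad.
Only numpy, scipy, OpenCV 4.12 (cv2) and the standard library are available. Lean on these libraries where they do the work, as an engineer would, in place of code of your own. Each camera call takes 0.05 s, during which the arm holds its last target. There are 200 camera calls.

## Task

Slide the yellow hatch of the blue machine fully shut, then take the red T-handled stud from the wooden rack and put it down through the opening in the hatch's tongue into the key slot below, push it in against its spring and turn it clockwise (seen from above) until it stops, and let go so that it stays locked. Be gentle: the slot's exact place must be felt, so never force the machine, the hatch or the stud, and leave everything else where it is.

Things in the scene. Friction and masses are not known exactly. Their poses are not given: they have to be found in the camera images.
- housing: Blue steel machine housing, fixed, 180 (x) x 300 (y) x 70 mm high; origin at the centre of its underside, z up. On top a yellow hatch slides along the housing's y between aluminium guides (at x = +-70 mm, 80 mm high). Hatch: plate 128 x 110 x 4 mm, top 74 mm above the table, with a tongue 64 mm wide towards -y that has an opening 40 (x) x 38 mm (y).
- hatch (a joint): Position of the yellow hatch along the housing's +y, m: 0 = fully shut (hard stop), up to 0.11 = open. It slides with about 2.5 N of friction and stays where it is left.
- hatch_tab (a point): Centre of the upper edge of the black upright tab on the hatch: 50 mm wide (housing x), 10 mm thick (housing y), standing 32 mm above the hatch; this point is 106 mm above the table. Push the tab towards the housing's -y to shut the hatch.
- lock (a point): Point on the nominal upright axis of the stud's receptacle (housing x = 0, y = -75 mm), at the hatch's top, 74 mm above the table; axes as the housing's. When shut, the hatch's opening lies around it. In the opening a steel deck shows a key slot 34 mm long (housing x) and 10 mm wide, edges slightly funnelled, top nominally 58 mm above the table. The receptacle floats: see seat.
- seat (a point): Nominal place of the locked stud's lower tip, 45 mm above the table. The receptacle really sits up to 6 mm off along the housing's y and up to 4 mm higher or lower; it keeps still and this point does not follow it. Nominal tip heights over the table: bar on the deck beside the slot 56 mm (rigid), meets the spring plunger 50 mm (4 N), free to turn below 42 mm (12 N), hard bottom 40 mm (14 N).
- stud: The red T-handled stud; origin at its lower tip, z up its axis, x along the cross-bar. Pushed in far enough, it turns clockwise seen from above by 72 to 88 degrees from the key slot to a hard stop; not far enough, or the other way, it is blocked. Let go there, the spring lifts it 3 to 5 mm, its bar into a groove that locks it. In the key slot unlocked it stands 5 mm higher than locked.
- stud_grip (a point): Grip point of the stud, on its axis 69 mm above its lower tip. Red handle 36 (x, along the cross-bar) x 12 mm (y), from 46 to 82 mm above the tip. Collar 38 mm across, 42 to 46 mm above the tip. Shaft 8 mm across; cross-bar 30 (x) x 6 x 6 mm, from 2 to 8 mm above the tip. 0.09 kg. Starts upright in a hole of the rack, collar on the rack's top. Half a turn gives the same stud.
- rack: Fixed wooden rack 150 (x) x 60 (y) x 45 mm high with two square 34 mm holes at x = +-40 mm; origin at the centre of its underside. One hole holds the stud, the other a pin with a round black head (55 mm tall overall) that is not wanted.
- pin_top (a point): Top centre of the plain round black-headed pin in the rack's other hole: leave it there.
- glue: White glue bottle, 150 mm tall, 52 mm across, a bystander; origin under its centre.
- driver: Screwdriver lying on the table, a bystander; origin at its underside.
- tape: Yellow tape measure 70 x 40 x 65 mm, a bystander; origin under its centre.
- offcut: Wood offcut 140 x 60 x 22 mm, a bystander; origin under its centre.

How it is judged (in metres and radians):
On the way, in this order (a step that is already met when the one before it is completed fails the run):
1. the hatch is slid shut (within 3 mm) with the stud still out of the receptacle (value of joint hatch below 0.003 m and horizontal distance between stud_grip and lock above 0.05 m), for 0.1 s.
2. the stud stands in the key slot, not yet turned (horizontal distance between stud_grip and lock below 0.016 m and z of stud_grip in the frame of housing below 0.125 m and angle between the x axis of stud_grip and the x axis of housing, either way round below 0.35 rad), for 0.05 s.
At the end, for the whole second after the job is handed in: Hatch shut within 4 mm; stud upright (within 0.2 rad) in its receptacle, grip point within 16 mm of the nominal axis (covers the float) and under 120.2 mm above the table, turned clockwise to within 0.38 rad of square to the key slot: locked, let go and at rest (value of joint hatch below 0.004 m and horizontal distance between stud_grip and lock below 0.016 m and z of stud_grip in the frame of housing below 0.1202 m and angle between the x axis of stud_grip and the y axis of housing, either way round below 0.38 rad and angle between stud_grip's own z axis and vertical below 0.2 rad and linear speed of stud below 0.01 m/s); the robot touches nothing.
It fails at once if the stud is forced: over 35 N between stud and machine (contact force between stud and housing above 35 N).
It fails at once if the robot presses on the machine or hatch with over 35 N (contact force between the arm and housing above 35 N).
It fails at once if the plain pin is taken out or disturbed (distance of pin_top from where it was at the start of the episode above 0.02 m).
It fails at once if a bystander is moved (distance of any of glue, driver, tape, offcut from where it was at the start of the episode above 0.02 m).
It also fails if it takes over 72 s, if anything falls off the work surface, if the arm or the gripper's body presses on something with over 40 N, if the wrist force passes 120 N, or if a joint passes its speed limit or range.

## Working session

There is one attempt and no reset: what is moved stays moved. The work goes in short steps, Python scripts to look and compute and a tool call to move; the robot and the scene stay as the last step left them, time stands still between calls to the robot, and variables do not carry over. Pictures are saved under pics/ and viewed, at most 10 in all, crops included, and the job is handed in when it is done.

Besides the shell and the picture viewer there is one more tool, called after ">>>" by a JSON object that holds its "fn" and its "kwargs", one argument or row to a line. move_arm: Moves the arm, as the interface text tells. Its arguments: {"type":"object","properties":{"motion":{"type":"array"}},"required":["motion"]}

```bash
mkdir -p pics; ls
python3 - <<'E'
from bench import monitor,cams,bot,cut_out
import cv2,numpy as np
ims=[]
for c in ("scene","top"):
    im=cams.get_image(c); i=cams.camera_info(c); print(c,{k:np.round(v,4).tolist() for k,v in i.items()})
    for q in ("hatch_tab","hatch","stud","stud_grip","pin_top","rack","housing","glue","driver","tape","offcut"):
        r=cut_out(c,q)
        for d in r[:2]: print(c,q,round(d["conf"],2),np.round(d["xy"],1), int(d["region"].sum()))
    cv2.imwrite(f"pics/{c}0.png",im)
print(cams.camera_info("wrist"))
print(monitor.get_obs())
E
```

```text
pics
scene {'fx': 388.547, 'fy': 388.547, 'cx': 275.2743, 'cy': 212.917, 'D': [-0.0792, 0.0, 0.0, 0.0, 0.0], 'xyz': [898.9938, -603.9934, 802.1469], 'rotation': [-0.3806, 0.8907, 0.2244, -0.1066]}
scene hatch_tab 0.59 [301.4 209.3] 1668
scene hatch 0.6 [300.9 208.6] 1562
scene stud 0.58 [190.2 318. ] 242
scene stud_grip 0.8 [189.9 318.1] 276
scene stud_grip 0.15 [208.3 335.2] 1596
scene pin_top 0.67 [219.6 335. ] 283
scene rack 0.76 [207.  335.3] 1649
scene rack 0.18 [189.6 320.7] 263
scene housing 0.85 [292.2 239.5] 8311
scene glue 0.61 [277.2 137.7] 576
scene tape 0.7 [107.4 300.5] 678
scene tape 0.46 [291.2 241.6] 8385
scene offcut 0.68 [348.9 177.2] 727
top {'fx': 430.5044, 'fy': 430.5044, 'cx': 276.84, 'cy': 209.2866, 'D': [0.0033, 0.0, 0.0, 0.0, 0.0], 'xyz': [365.7138, 31.0146, 1407.4953], 'rotation': [-0.042, 0.7142, -0.6975, 0.0406]}
top hatch_tab 0.96 [247.4 193.6] 1599
top hatch 0.59 [251.2 197.1] 1651
top hatch 0.53 [279.3 190.6] 5973
top stud_grip 0.62 [382.4 217.7] 106
top rack 0.8 [377.9 205.8] 779
top rack 0.68 [278.8 189.3] 6055
top housing 0.64 [276.7 193.5] 6058
top
[... 747 characters left out ...]
': 1.2, 'qpos': array([ 1.05572440e+00,  1.80792305e-01,  1.60701226e+00,  2.35647047e-05,
        1.35378793e+00, -2.06306276e-01]), 'qvel': array([-0.00140356, -0.00114514,  0.00090178,  0.00026002,  0.00132571,
       -0.00069376]), 'joint_efforts': array([-1.16159514e-03, -4.33851206e+01, -3.42162037e+01,  7.01044849e-02,
        3.12981626e-02,  4.56966791e-05]), 'ee_pos': array([174.71934944, 547.82653855, 238.71285319]), 'orientation': array([-1.07378407e-05,  1.53772803e-01,  9.88106232e-01,  4.13439414e-06]), 'contact_force': array([-0.82042405,  0.17108219,  0.43178423]), 'torque': array([ 0.06452556, -0.02999057,  0.04169648]), 'grasp_force': 0.0, 'finger_gap': 1.0009889687210394}
```

View images.

```bash
python3 -c "
import cv2
a=cv2.imread('pics/top0.png');cv2.imwrite('pics/top0c.png',cv2.resize(a[100:320,110:430],None,fx=2.5,fy=2.5,interpolation=cv2.INTER_CUBIC))"
```

```text
(no output)
```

View pics/top0c.png

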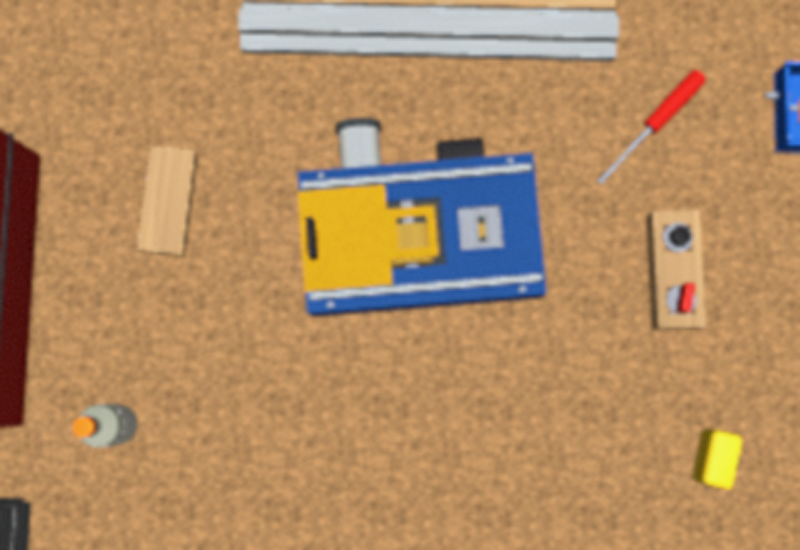

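View pics/scene0.png

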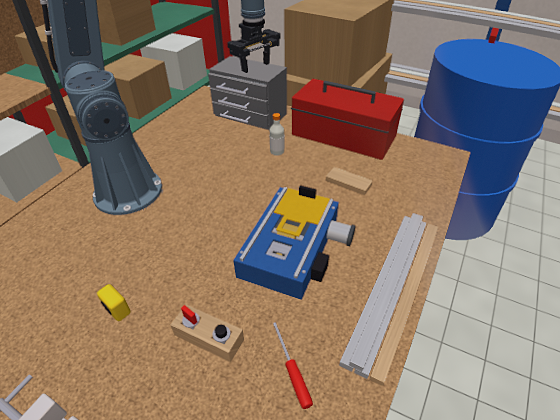

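```bash
cat > h.py <<'E'
import numpy as np,cv2
from scipy.spatial.transform import Rotation as R
from bench import monitor,cams,bot,cut_out
def q2R(q): return R.from_quat([q[1],q[2],q[3],q[0]]).as_matrix()
def campose(c):
    i=cams.camera_info(c)
    if c!="wrist":
        r=np.array(i["rotation"]); Rm=q2R(r) if r.size==4 else r
        return i,Rm,np.array(i["xyz"])
    o=monitor.get_obs(); T=np.array(i["tool_from_camera"]); Rt=q2R(o["orientation"])
    return i,Rt@T[:3,:3],Rt@T[:3,3]+o["ee_pos"]
def K(i): return np.array([[i["fx"],0,i["cx"]],[0,i["fy"],i["cy"]],[0,0,1]])
def p2w(c,px,z,pose=None):
    i,Rm,t=pose or campose(c)
    u=cv2.undistortPoints(np.array(px,float).reshape(-1,1,2),K(i),np.array(i["D"])).reshape(-1,2)
    d=np.c_[u,np.ones(len(u))]@Rm.T
    return t+d*((z-t[2])/d[:,2])[:,None]
E
python3 - <<'E'
from h import *
f=lambda a:np.array(a,float)/2.5+[110,100]
print("rot0",campose("top")[1].round(3))
c=p2w("top",f([(299,172),(533,155),(545,293),(310,314)]),70);print(c.round(1))
l=[c[0]-c[1],c[3]-c[2]];print([np.linalg.norm(v) for v in l],np.linalg.norm(c[0]-c[3]),np.linalg.norm(c[1]-c[2]),"yaw of y axis -90:",[np.degrees(np.arctan2(-v[0],v[1])) for v in l], c.mean(0))
print("tab",p2w("top",f([(312,238),(309,219),(315,257)]),106).round(1))
print("slot",p2w("top",f([(482,230),(480,207)]),58).round(1))
print("stud",p2w("top",f([(687,297),(691,283),(684,311)]),85).round(1))
print("rack",p2w("top",f([(651,212),(699,209),(705,328),(657,328)]),45).round(1))
print("pin",p2w("top",f([(681,236)]),55).round(1))
E
```

```text
rot0 [[ 0.024 -0.993  0.117]
 [-1.    -0.023  0.003]
 [-0.001 -0.117 -0.993]]
[[ 648.1  188.    70. ]
 [ 677.  -107.8   70. ]
 [ 501.6 -124.7   70. ]
 [ 468.4  167.7   70. ]]
[np.float64(297.12765662527903), np.float64(294.267313505652)] 180.80882691231383 176.19369296333733 yaw of y axis -90: [np.float64(5.579278814460004), np.float64(6.47404424148839)] [573.79539173  30.80433445  70.        ]
tab [[558.8 164.9 106. ]
 [582.2 169.4 106. ]
 [535.5 160.4 106. ]]
slot [[581.2 -45.4  58. ]
 [610.8 -42.4  58. ]]
stud [[ 499.3 -298.1   85. ]
 [ 516.8 -303.1   85. ]
 [ 481.9 -294.3   85. ]]
rack [[ 611.8 -262.5   45. ]
 [ 617.1 -324.    45. ]
 [ 464.4 -330.6   45. ]
 [ 463.  -269.8   45. ]]
pin [[ 580.  -298.4   55. ]]
```

>>> {"fn": "move_arm", "kwargs": {
  "motion": [
    [0,0,0.083,2.9,-2.6,0,1],
    [0,0,0.083,2.9,-2.6,0,1],
    [0,0,0.083,2.9,-2.6,0,1],
    [0,0,0.083,2.9,-2.6,0,1],
    [0,0,0.083,2.9,-2.6,0,1]
  ]
}}

```text
time_s: 1.62
ee_pos: [320.7, 416.6, 238.9]
orientation: [0.0, -0.055, 0.998, 0.0]
contact_force: [0.2, 1.0, -0.1]
finger_gap: 0.645
grasp_force: 0.0
```

>>> {"fn": "move_arm", "kwargs": {
  "motion": [
    [0,0,0,2.9,-2.6,0,1],
    [0,0,0,2.9,-2.6,0,1],
    [0,0,0,2.9,-2.6,0,1],
    [0,0,0,2.9,-2.6,0,1],
    [0,0,0,2.9,-2.6,0,1]
  ]
}}

```text
time_s: 2.03
ee_pos: [466.0, 286.3, 239.0]
orientation: [0.0, -0.053, 0.999, 0.0]
contact_force: [1.0, -0.5, 0.1]
finger_gap: 0.27
grasp_force: 0.0
```

>>> {"fn": "move_arm", "kwargs": {
  "motion": [
    [0,0,0,3.0,-2.4,0,1],
    [0,0,0,3.0,-2.4,0,1],
    [0,0,0,3.0,-2.4,0,1],
    [0,0,0,0,0,-3,1],
    [0,0,0,0,0,0,1]
  ]
}}

```text
time_s: 2.45
ee_pos: [553.9, 213.5, 204.1]
orientation: [-0.003, -0.051, 0.999, -0.0]
contact_force: [-1.2, -0.5, -1.2]
finger_gap: 0.002
grasp_force: 0.0
```

Run:
```python
from h import *
o=monitor.get_obs();print(o["ee_pos"],o["finger_gap"])
p=campose("wrist"); im=cams.get_image("wrist"); cv2.imwrite("pics/w1.png",im)
for q in("hatch_tab","hatch"):
  for d in cut_out("wrist",q)[:2]: print(q,d["conf"],d["xy"],d["region"].sum(),p2w("wrist",d["xy"],106,p))
```

```text
[553.90417988 213.46677965 204.12000619] 0.002390233767023232
hatch_tab 0.74 [159.9, 188.9] 23066 [[549.49897629 125.28905156 106.        ]]
hatch 0.88 [162.4, 193.1] 22785 [[552.38736574 127.10760218 106.        ]]
```

View pics/w1.png

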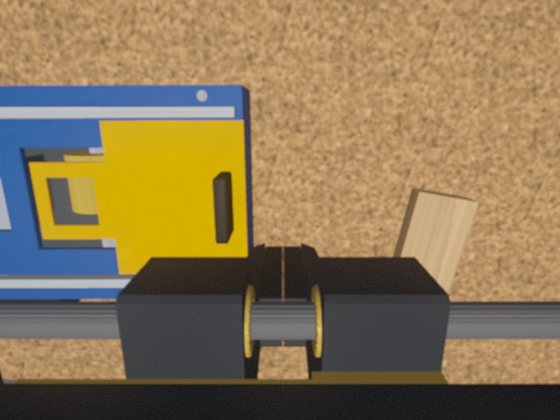

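Run:
```python
from h import *
p=campose("wrist")
print(p2w("wrist",[(217,176),(216,241),(229,175),(230,240)],106,p).round(1))
print(p2w("wrist",[(103,122),(245,121),(118,274),(247,273),(31,165),(36,240)],74,p).round(1))
```

```text
[[537.8 167.2 106. ]
 [587.5 169.4 106. ]
 [536.2 175.7 106. ]
 [585.5 179.8 106. ]]
[[511.1  71.1  74. ]
 [498.6 181.   74. ]
 [640.1  80.9  74. ]
 [627.1 192.9  74. ]
 [551.1  12.6  74. ]
 [615.7  11.8  74. ]]
```

>>> {"fn": "move_arm", "kwargs": {
  "motion": [
    [0,0,0,0.3,0,-3.7,1],
    [0,0,0,0,0,-3.7,1],
    [0,0,0,0,0,-3.4,1],
    [0,0,0,0,0,0,1],
    [0,0,0,0.04,-0.4,0,1]
  ]
}}

```text
time_s: 3.02
ee_pos: [556.7, 213.1, 100.7]
orientation: [-0.001, -0.054, 0.999, -0.0]
contact_force: [0.1, 0.4, 0.3]
finger_gap: 0.008
grasp_force: 0.0
```

>>> {"fn": "move_arm", "kwargs": {
  "motion": [
    [0,0,0,0.04,-0.5,0,1],
    [0,0,0,0.05,-0.5,0,1],
    [0,0,0,0.05,-0.5,0,1],
    [0,0,0,0.05,-0.5,0,1],
    [0,0,0,0.05,-0.5,0,1]
  ]
}}

```text
time_s: 3.43
ee_pos: [561.4, 186.3, 102.1]
orientation: [0.001, -0.053, 0.999, 0.0]
contact_force: [1.0, 2.8, 1.3]
finger_gap: 0.006
grasp_force: 1.6
```

>>> {"fn": "move_arm", "kwargs": {
  "motion": [
    [0,0,0,0,0.4,0,1],
    [0,0,0,0,0,-1.0,1],
    [0,0,0,0.1,-0.8,0,1],
    [0,0,0,0.1,-0.8,0,1],
    [0,0,0,0.1,-0.8,0,1]
  ]
}}

```text
time_s: 3.85
ee_pos: [562.5, 166.6, 89.7]
orientation: [-0.001, -0.053, 0.999, 0.0]
contact_force: [-1.3, 3.3, -1.1]
finger_gap: 0.004
grasp_force: 1.5
```

>>> {"fn": "move_arm", "kwargs": {
  "motion": [
    [0,0,0,0.1,-1,0,1],
    [0,0,0,0.1,-1,0,1],
    [0,0,0,0.1,-1,0,1],
    [0,0,0,0,0,0,1]
  ]
}}

```text
time_s: 4.18
ee_pos: [567.0, 134.4, 90.8]
orientation: [0.0, -0.052, 0.999, -0.001]
contact_force: [0.5, 0.8, -0.2]
finger_gap: 0.008
grasp_force: 0.0
```

>>> {"fn": "move_arm", "kwargs": {
  "motion": [
    [0,0,0,0.07,-0.7,0,1],
    [0,0,0,0.07,-0.7,0,1],
    [0,0,0,0.05,-0.4,0,1],
    [0,0,0,0,-0.3,0,1],
    [0,0,0,0,0,0,1]
  ]
}}

```text
time_s: 4.6
ee_pos: [568.9, 115.0, 91.0]
orientation: [0.0, -0.053, 0.999, -0.0]
contact_force: [1.6, 0.1, 0.4]
finger_gap: 0.006
grasp_force: 0.0
```

>>> {"fn": "move_arm", "kwargs": {
  "motion": [
    [0,0,0,0.02,-0.2,0,1],
    [0,0,0,0,-0.15,0,1],
    [0,0,0,0,-0.15,0,1]
  ]
}}

```text
time_s: 4.85
ee_pos: [569.2, 111.0, 91.0]
orientation: [0.001, -0.053, 0.999, 0.0]
contact_force: [2.6, 3.2, 0.2]
finger_gap: 0.005
grasp_force: 1.3
```

Run:
```python
from h import *
im=cams.get_image("top"); cv2.imwrite("pics/t2.png",cv2.resize(im[130:240,210:350],None,fx=4,fy=4,interpolation=cv2.INTER_CUBIC))
```

```text
(no output)
```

View pics/t2.png

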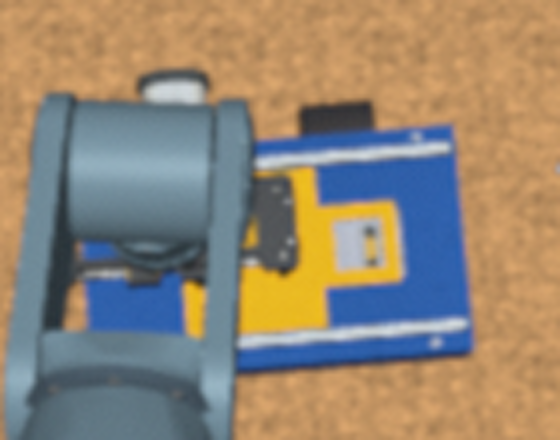

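>>> {"fn": "move_arm", "kwargs": {
  "motion": [
    [0,0,0,0.02,-0.2,0,1],
    [0,0,0,0.02,-0.2,0,1]
  ]
}}

```text
time_s: 5.07
ee_pos: [569.4, 106.9, 91.0]
orientation: [0.0, -0.053, 0.999, 0.0]
contact_force: [1.2, 2.4, 1.6]
finger_gap: 0.007
grasp_force: 1.4
```

>>> {"fn": "move_arm", "kwargs": {
  "motion": [
    [0,0,0,0.02,-0.2,0,1],
    [0,0,0,0.02,-0.2,0,1]
  ]
}}

```text
time_s: 5.23
ee_pos: [569.6, 102.9, 90.9]
orientation: [0.0, -0.053, 0.999, 0.0]
contact_force: [2.5, 14.0, 2.8]
finger_gap: -0.0
grasp_force: 6.9
```

>>> {"fn": "move_arm", "kwargs": {
  "motion": [
    [0,0,0,0.02,-0.2,0,1]
  ]
}}

```text
time_s: 5.32
ee_pos: [569.7, 102.8, 91.0]
orientation: [0.0, -0.053, 0.999, 0.002]
contact_force: [1.2, 20.2, 2.7]
finger_gap: 0.004
grasp_force: 9.8
```

>>> {"fn": "move_arm", "kwargs": {
  "motion": [
    [0,0,0,0.02,-0.2,0,1]
  ]
}}

```text
time_s: 5.4
ee_pos: [569.7, 102.7, 91.0]
orientation: [0.0, -0.053, 0.999, 0.004]
contact_force: [1.0, 27.6, 4.1]
finger_gap: 0.004
grasp_force: 13.7
```

>>> {"fn": "move_arm", "kwargs": {
  "motion": [
    [0,0,0,0,2.0,0,1],
    [0,0,0,0,0,3.5,1],
    [0,0,0,0,0,4,1],
    [0,0,0,0,-1,3.5,1],
    [0,0,-0.07,0,-4,0,0]
  ]
}}

```text
time_s: 5.82
ee_pos: [573.3, 71.5, 208.6]
orientation: [0.006, -0.021, 1.0, -0.0]
contact_force: [2.0, -1.0, 1.4]
finger_gap: 0.056
grasp_force: 0.0
```

>>> {"fn": "move_arm", "kwargs": {
  "motion": [
    [0,0,-0.07,-0.7,-3.8,0,0],
    [0,0,-0.07,-0.7,-3.8,0,0],
    [0,0,-0.07,-0.7,-3.8,0,0],
    [0,0,-0.07,-0.7,-3.8,0,-1],
    [0,0,0,-0.7,-3.8,0,-1]
  ]
}}

```text
time_s: 6.23
ee_pos: [533.3, -123.2, 200.4]
orientation: [-0.001, 0.123, 0.992, -0.0]
contact_force: [0.7, 0.3, 0.3]
finger_gap: 0.436
grasp_force: 0.0
```

>>> {"fn": "move_arm", "kwargs": {
  "motion": [
    [0,0,0,-0.7,-3.8,0,-1],
    [0,0,0,-0.7,-3.8,0,-1],
    [0,0,0,-0.7,-3.8,0,-1],
    [0,0,0,-0.7,-3.8,0,-1],
    [0,0,0,-0.7,-1,0,-1]
  ]
}}

```text
time_s: 6.65
ee_pos: [498.0, -288.6, 200.5]
orientation: [-0.001, 0.124, 0.992, -0.001]
contact_force: [-0.0, 0.7, 0.6]
finger_gap: 0.814
grasp_force: 0.0
```

Run:
```python
from h import *
p=campose("wrist"); im=cams.get_image("wrist"); cv2.imwrite("pics/w3.png",im)
for q in("stud_grip","pin_top"):
  for d in cut_out("wrist",q)[:2]:
    print(q,d["conf"],d["xy"],d["region"].sum(),p2w("wrist",d["xy"],85,p).round(1))
h=cv2.cvtColor(im,cv2.COLOR_BGR2HSV); m=((h[...,0]<8)|(h[...,0]>172))&(h[...,1]>150)&(h[...,2]>60)
n,l,s,c=cv2.connectedComponentsWithStats(m.astype(np.uint8)); 
for k in range(1,n):
  if s[k,4]>200: print(s[k],cv2.minAreaRect(np.argwhere(l==k)[:,::-1].astype(np.float32)))
```

```text
stud_grip 0.68 [276.5, 197.5] 1603 [[ 494.5 -292.7   85. ]]
pin_top 0.55 [299.1, 280.4] 1270 [[ 566.6 -292.2   85. ]]
[264 178  16  51 702] ((271.41436767578125, 202.8729248046875), (50.14112854003906, 14.506237983703613), 86.98721313476562)
```

View pics/w3.png

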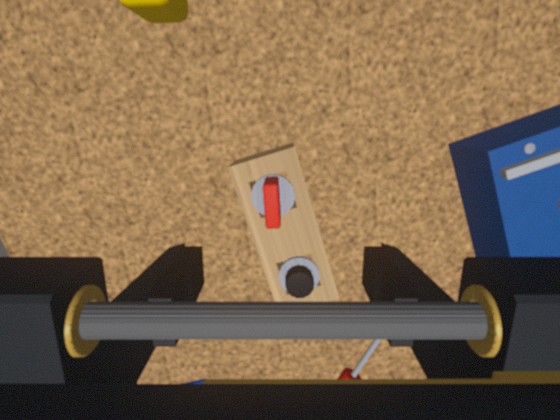

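Run:
```python
from h import *
p=campose("wrist"); print(p[2])
a=p2w("wrist",[(272,205.5),(272.5,181),(271,226)],85,p);print(a.round(1),np.degrees(np.arctan2(*(a[2]-a[1])[[1,0]])),np.linalg.norm(a[2]-a[1]))
print("collar",p2w("wrist",[(273,195)],49,p),"handle base")
o=monitor.get_obs();print(o["ee_pos"])
```

```text
[ 434.08574563 -267.45740926  346.70585316]
[[ 500.3 -292.3   85. ]
 [ 481.8 -287.1   85. ]
 [ 516.1 -297.2   85. ]] -16.42352922515629 35.76007512011167
collar [[ 500.4680815 -292.4993657   49.       ]] handle base
[ 498.58325307 -283.65115265  200.05040037]
```

>>> {"fn": "move_arm", "kwargs": {
  "motion": [
    [0,0,-0.035,0.17,-0.85,0,-1],
    [0,0,0,0,0,-3.5,-1],
    [0,0,0,0,0,-3.5,-1],
    [0,0,0,0,0,-3.5,-1],
    [0,0,0,0,0,-2,-1]
  ]
}}

```text
time_s: 7.22
ee_pos: [500.1, -288.0, 71.9]
orientation: [-0.002, 0.138, 0.99, 0.002]
contact_force: [0.2, 0.8, 0.2]
finger_gap: 0.998
grasp_force: 0.0
```

>>> {"fn": "move_arm", "kwargs": {
  "motion": [
    [0,0,0,0,0,0,-1]
  ]
}}

```text
time_s: 7.3
ee_pos: [498.7, -287.0, 70.4]
orientation: [-0.004, 0.138, 0.99, 0.003]
contact_force: [-0.5, 0.7, -0.4]
finger_gap: 1.002
grasp_force: 0.0
```

>>> {"fn": "move_arm", "kwargs": {
  "motion": [
    [0,0,0,0.15,-0.5,-0.7,-1],
    [0,0,0,0,0,-0.7,-1],
    [0,0,0,0,0,0,-1]
  ]
}}

```text
time_s: 7.55
ee_pos: [503.7, -296.8, 62.1]
orientation: [0.0, 0.139, 0.99, -0.0]
contact_force: [-0.1, 0.5, 0.5]
finger_gap: 1.001
grasp_force: 0.0
```

>>> {"fn": "move_arm", "kwargs": {
  "motion": [
    [0,0,0,0,0,0,-1],
    [0,0,0,0,0,0,-1]
  ]
}}

```text
time_s: 7.72
ee_pos: [503.7, -297.1, 63.0]
orientation: [0.001, 0.139, 0.99, -0.001]
contact_force: [0.5, 0.3, -0.4]
finger_gap: 1.0
grasp_force: 0.0
```

>>> {"fn": "move_arm", "kwargs": {
  "motion": [
    [0,0,0,-0.34,0.46,-0.7,-1],
    [0,0,0,0,0,0,-1],
    [0,0,0,0,0,0,-1]
  ]
}}

```text
time_s: 7.97
ee_pos: [499.1, -291.5, 54.4]
orientation: [-0.0, 0.139, 0.99, 0.0]
contact_force: [0.1, -0.4, 0.5]
finger_gap: 1.0
grasp_force: 0.0
```

>>> {"fn": "move_arm", "kwargs": {
  "motion": [
    [0,0,0,0,0,0,0.2],
    [0,0,0,0,0,0,0.4],
    [0,0,0,0,0,0,0.7],
    [0,0,0,0,0,0,0.7],
    [0,0,0,0,0,0,0.7]
  ]
}}

```text
time_s: 8.38
ee_pos: [499.7, -292.2, 54.8]
orientation: [0.0, 0.139, 0.99, -0.0]
contact_force: [0.2, 0.6, -0.4]
finger_gap: 0.643
grasp_force: 0.0
```

>>> {"fn": "move_arm", "kwargs": {
  "motion": [
    [0,0,0,0,0,0,1],
    [0,0,0,0,0,0,1],
    [0,0,0,0,0,0,1],
    [0,0,0,0,0,0,1],
    [0,0,0,0,0,0,1]
  ]
}}

```text
time_s: 8.8
ee_pos: [499.6, -292.1, 54.7]
orientation: [-0.0, 0.139, 0.99, -0.0]
contact_force: [-0.0, -0.2, -0.2]
finger_gap: 0.273
grasp_force: 0.2
```

>>> {"fn": "move_arm", "kwargs": {
  "motion": [
    [0,0,0,0,0,0,1],
    [0,0,0,0,0,0,1],
    [0,0,0,0,0,0,1],
    [0,0,0,0,0,0,1],
    [0,0,0,0,0,0,1]
  ]
}}

```text
time_s: 9.22
ee_pos: [499.6, -292.1, 54.7]
orientation: [-0.0, 0.139, 0.99, -0.0]
contact_force: [-2.1, -1.3, 0.6]
finger_gap: 0.134
grasp_force: 30.0
```

>>> {"fn": "move_arm", "kwargs": {
  "motion": [
    [0,0,0,0,0,2,1],
    [0,0,0,0,0,3.5,1],
    [0,0,0,0,0,3.5,1],
    [0,0,0,0,0,3,1],
    [0,0,0.08,1.6,2.5,0,1]
  ]
}}

```text
time_s: 9.63
ee_pos: [517.5, -272.6, 182.1]
orientation: [0.005, 0.101, 0.995, -0.004]
contact_force: [1.5, -0.7, 0.7]
finger_gap: 0.132
grasp_force: 30.0
```

>>> {"fn": "move_arm", "kwargs": {
  "motion": [
    [0,0,0.08,1.6,3,0,1],
    [0,0,0.08,1.6,3,0,1],
    [0,0,0.08,1.6,3,0,1],
    [0,0,0.067,1.6,3,0,1],
    [0,0,0,0,2,0,1]
  ]
}}

```text
time_s: 10.05
ee_pos: [581.6, -124.2, 174.8]
orientation: [0.001, -0.057, 0.998, 0.0]
contact_force: [0.0, -1.2, -0.2]
finger_gap: 0.132
grasp_force: 30.0
```

>>> {"fn": "move_arm", "kwargs": {
  "motion": [
    [0,0,0,0,0,0,1],
    [0,0,0,0,0,0,1],
    [0,0,0,0,0,0,1]
  ]
}}

```text
time_s: 10.3
ee_pos: [579.5, -127.5, 174.6]
orientation: [-0.0, -0.054, 0.999, -0.0]
contact_force: [-0.2, -0.4, -0.9]
finger_gap: 0.133
grasp_force: 30.0
```

Run:
```python
from h import *
o=monitor.get_obs();print(o["ee_pos"],o["orientation"].round(3),o["finger_gap"],o["grasp_force"])
p=campose("wrist"); im=cams.get_image("wrist"); cv2.imwrite("pics/w4.png",im)
import pickle; pickle.dump(p,open("p4.pkl","wb"))
```

```text
[ 579.48055048 -127.46207744  174.55407763] [-0.    -0.054  0.999 -0.   ] 0.1331887403913844 29.963484462350607
```

View pics/w4.png

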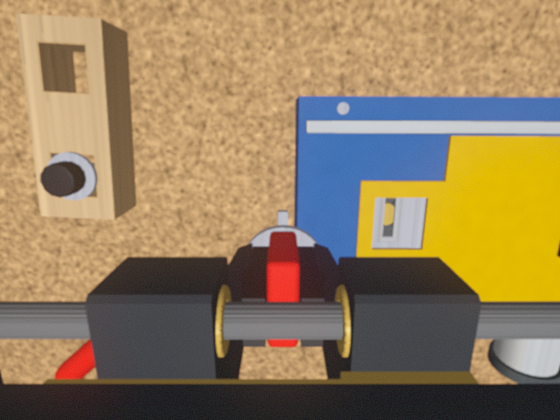

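Run:
```python
from h import *
import pickle
im=cv2.imread("pics/w4.png"); cv2.imwrite("pics/w4c.png",cv2.resize(im[85:265,280:460],None,fx=3.3,fy=3.3,interpolation=cv2.INTER_CUBIC))
p=pickle.load(open("p4.pkl","rb"))
```

```text
(no output)
```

View pics/w4c.png

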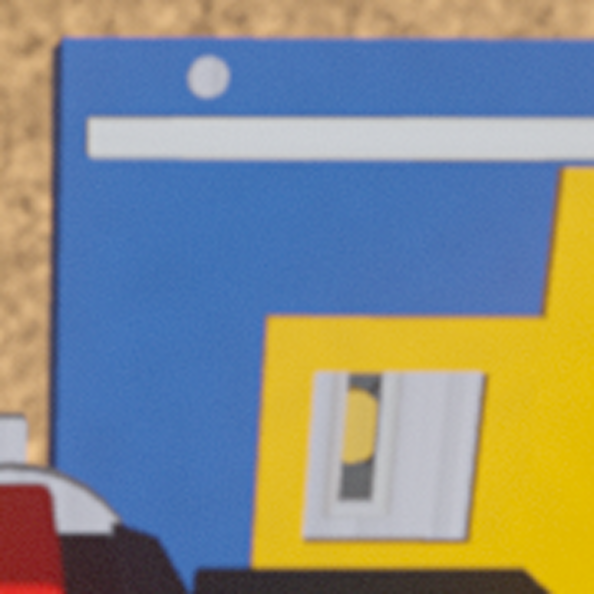

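Run:
```python
from h import *
import pickle
p=pickle.load(open("p4.pkl","rb"))
f=lambda a:np.array(a,float)/3.3+[280,85]
print("opening",p2w("wrist",f([(313,371),(486,373),(469,541),(303,540)]),74,p).round(1))
for z in(54,58,62): print(z,p2w("wrist",f([(345,440),(377,440),(338,500),(372,500),(328,515),(382,515)]),z,p).round(1).tolist())
print("hous corner",p2w("wrist",f([(60,40)]),70,p).round(1))
print("rail",p2w("wrist",f([(88,118),(590,118),(88,159)]),80,p).round(1))
```

```text
opening [[566.3 -61.9  74. ]
 [562.7 -24.1  74. ]
 [601.9 -19.5  74. ]
 [605.7 -57.2  74. ]]
54 [[586.7, -45.3, 54.0], [585.8, -37.7, 54.0], [601.9, -44.2, 54.0], [601.0, -36.0, 54.0], [606.0, -46.0, 54.0], [604.6, -32.8, 54.0]]
58 [[585.6, -46.7, 58.0], [584.7, -39.1, 58.0], [600.6, -45.6, 58.0], [599.7, -37.5, 58.0], [604.7, -47.3, 58.0], [603.3, -34.3, 58.0]]
62 [[584.5, -48.0, 62.0], [583.7, -40.6, 62.0], [599.3, -46.9, 62.0], [598.4, -38.9, 62.0], [603.3, -48.6, 62.0], [601.9, -35.9, 62.0]]
hous corner [[ 503.4 -125.1   70. ]]
rail [[ 518.1 -118.    80. ]
 [ 507.1  -17.3   80. ]
 [ 526.2 -117.    80. ]]
```

>>> {"fn": "move_arm", "kwargs": {
  "motion": [
    [0,0,0,0.1,2.5,0,1],
    [0,0,0,0.2,3.5,0,1],
    [0,0,0,0.13,2.48,0,1],
    [0,0,0,0,0,-2,1],
    [0,0,0,0,0,-2,1]
  ]
}}

```text
time_s: 10.77
ee_pos: [585.2, -42.5, 135.9]
orientation: [0.002, -0.054, 0.999, -0.001]
contact_force: [-0.2, -0.4, -1.0]
finger_gap: 0.132
grasp_force: 30.0
```

>>> {"fn": "move_arm", "kwargs": {
  "motion": [
    [0,0,0,0,0,-1,1],
    [0,0,0,0,0,0,1],
    [0,0,0,0,0,0,1],
    [0,0,0,0,0,0,1]
  ]
}}

```text
time_s: 11.1
ee_pos: [584.6, -43.3, 125.7]
orientation: [0.001, -0.053, 0.999, -0.0]
contact_force: [-0.3, 0.4, -0.2]
finger_gap: 0.131
grasp_force: 30.0
```

>>> {"fn": "move_arm", "kwargs": {
  "motion": [
    [0,0,0,-0.06,0.04,-0.6,1],
    [0,0,0,0,0,-0.4,1],
    [0,0,0,0,0,0,1]
  ]
}}

```text
time_s: 11.35
ee_pos: [582.9, -42.0, 114.2]
orientation: [-0.0, -0.054, 0.999, 0.0]
contact_force: [-0.6, -0.3, 0.0]
finger_gap: 0.134
grasp_force: 30.0
```

>>> {"fn": "move_arm", "kwargs": {
  "motion": [
    [0,0,0,0,0,-0.2,1],
    [0,0,0,0,0,-0.2,1]
  ]
}}

```text
time_s: 11.52
ee_pos: [583.5, -41.9, 110.8]
orientation: [0.0, -0.054, 0.999, -0.0]
contact_force: [-0.4, -0.1, -1.2]
finger_gap: 0.134
grasp_force: 30.0
```

>>> {"fn": "move_arm", "kwargs": {
  "motion": [
    [0,0,0,0,0,-0.2,1],
    [0,0,0,0,0,0,1]
  ]
}}

```text
time_s: 11.68
ee_pos: [583.3, -41.9, 108.4]
orientation: [-0.0, -0.054, 0.999, 0.0]
contact_force: [-0.2, -0.0, -0.4]
finger_gap: 0.136
grasp_force: 30.0
```

>>> {"fn": "move_arm", "kwargs": {
  "motion": [
    [0,0,0,0,0,-0.2,1],
    [0,0,0,0,0,0,1]
  ]
}}

```text
time_s: 11.85
ee_pos: [583.5, -42.1, 106.7]
orientation: [0.0, -0.054, 0.999, -0.0]
contact_force: [-0.3, -0.6, -0.3]
finger_gap: 0.137
grasp_force: 30.0
```

>>> {"fn": "move_arm", "kwargs": {
  "motion": [
    [0,0,0,0,0,-0.2,1],
    [0,0,0,0,0,0,1]
  ]
}}

```text
time_s: 12.02
ee_pos: [583.9, -42.2, 106.0]
orientation: [0.0, -0.054, 0.999, -0.0]
contact_force: [-2.9, 0.1, 7.5]
finger_gap: 0.133
grasp_force: 30.0
```

>>> {"fn": "move_arm", "kwargs": {
  "motion": [
    [0,0,0,-0.1,0,0,1],
    [0,0,0,0,0,0,1]
  ]
}}

```text
time_s: 12.18
ee_pos: [582.6, -42.2, 105.2]
orientation: [0.0, -0.054, 0.999, -0.0]
contact_force: [-0.3, -1.4, 1.1]
finger_gap: 0.132
grasp_force: 30.0
```

>>> {"fn": "move_arm", "kwargs": {
  "motion": [
    [0,0,0,-0.1,0,0,1],
    [0,0,0,0,0,0,1]
  ]
}}

```text
time_s: 12.35
ee_pos: [581.4, -42.1, 104.7]
orientation: [0.0, -0.054, 0.999, -0.0]
contact_force: [0.9, -1.6, 1.1]
finger_gap: 0.133
grasp_force: 30.0
```

Force vanished and it sank; continue down gently.

>>> {"fn": "move_arm", "kwargs": {
  "motion": [
    [0,0,0,0,0,-0.15,1],
    [0,0,0,0,0,0,1]
  ]
}}

```text
time_s: 12.52
ee_pos: [581.3, -42.1, 102.8]
orientation: [-0.0, -0.054, 0.999, -0.0]
contact_force: [1.2, -2.3, -2.0]
finger_gap: 0.135
grasp_force: 30.0
```

>>> {"fn": "move_arm", "kwargs": {
  "motion": [
    [0,0,0,0,0,-0.15,1],
    [0,0,0,0,0,0,1]
  ]
}}

```text
time_s: 12.68
ee_pos: [581.3, -42.0, 101.3]
orientation: [-0.0, -0.054, 0.999, -0.0]
contact_force: [0.7, -3.9, -1.3]
finger_gap: 0.132
grasp_force: 30.0
```

>>> {"fn": "move_arm", "kwargs": {
  "motion": [
    [0,0,0,0.03,-0.1,0,1],
    [0,0,0,0,0,-0.15,1],
    [0,0,0,0,0,0,1]
  ]
}}

```text
time_s: 12.93
ee_pos: [581.5, -42.7, 100.1]
orientation: [-0.0, -0.054, 0.999, 0.0]
contact_force: [-0.5, -1.1, 0.0]
finger_gap: 0.134
grasp_force: 30.0
```

>>> {"fn": "move_arm", "kwargs": {
  "motion": [
    [0,0,0,0,0,-0.15,1],
    [0,0,0,0,0,0,1]
  ]
}}

```text
time_s: 13.1
ee_pos: [581.6, -42.7, 98.9]
orientation: [-0.0, -0.054, 0.999, 0.0]
contact_force: [-1.1, -0.8, 2.8]
finger_gap: 0.134
grasp_force: 30.0
```

>>> {"fn": "move_arm", "kwargs": {
  "motion": [
    [0,0,0,0,0,-0.15,1],
    [0,0,0,0,0,0,1]
  ]
}}

```text
time_s: 13.27
ee_pos: [581.7, -42.8, 97.5]
orientation: [0.0, -0.054, 0.999, 0.0]
contact_force: [-1.3, -0.2, 4.9]
finger_gap: 0.13
grasp_force: 30.0
```

>>> {"fn": "move_arm", "kwargs": {
  "motion": [
    [0,0,0,0,0,-0.2,1],
    [0,0,0,0,0,-0.2,1],
    [0,0,0,0,0,0,1]
  ]
}}

```text
time_s: 13.52
ee_pos: [581.8, -42.8, 93.8]
orientation: [0.0, -0.054, 0.999, 0.0]
contact_force: [-2.7, 0.4, 7.8]
finger_gap: 0.132
grasp_force: 30.0
```

>>> {"fn": "move_arm", "kwargs": {
  "motion": [
    [0,0,0,0,0,-0.2,1],
    [0,0,0,0,0,0,1]
  ]
}}

```text
time_s: 13.68
ee_pos: [581.9, -42.7, 92.1]
orientation: [0.0, -0.054, 0.999, 0.0]
contact_force: [-2.8, 0.1, 10.4]
finger_gap: 0.135
grasp_force: 30.0
```

>>> {"fn": "move_arm", "kwargs": {
  "motion": [
    [0,0,0,0,0,-0.15,1],
    [0,0,0,0,0,0,1]
  ]
}}

```text
time_s: 13.85
ee_pos: [582.0, -42.8, 90.9]
orientation: [0.0, -0.054, 0.999, -0.0]
contact_force: [-3.5, 0.0, 12.2]
finger_gap: 0.132
grasp_force: 30.0
```

>>> {"fn": "move_arm", "kwargs": {
  "motion": [
    [0,0,0,-0.07,0,-0.1,1],
    [0,0,0,0,0,0,1]
  ]
}}

```text
time_s: 14.02
ee_pos: [581.8, -42.8, 90.3]
orientation: [0.001, -0.054, 0.999, -0.0]
contact_force: [-3.6, 1.0, 11.9]
finger_gap: 0.135
grasp_force: 30.0
```

>>> {"fn": "move_arm", "kwargs": {
  "motion": [
    [0,0,0,0,0,-0.1,1],
    [0,0,0,0,0,0,1]
  ]
}}

```text
time_s: 14.18
ee_pos: [581.9, -42.8, 90.0]
orientation: [0.001, -0.054, 0.999, -0.0]
contact_force: [-4.1, 1.0, 15.9]
finger_gap: 0.134
grasp_force: 30.0
```

>>> {"fn": "move_arm", "kwargs": {
  "motion": [
    [0,0,-0.08,0,0,0,1],
    [0,0,-0.08,0,0,0,1]
  ]
}}

```text
time_s: 14.35
ee_pos: [582.3, -42.8, 90.0]
orientation: [0.002, 0.028, 1.0, -0.0]
contact_force: [-2.5, 1.1, 13.2]
finger_gap: 0.134
grasp_force: 30.0
```

```bash
python3 -c "
from h import *
o=monitor.get_obs();print(o['torque'],o['contact_force'],o['orientation'],o['qpos'])"
```

```text
[ 0.21530457  0.40280183 -0.00788892] [-2.49282635  1.08995558 13.24701253] [ 1.57524163e-03  2.76177962e-02  9.99617311e-01 -9.00682372e-05] [-2.76872293e-01  3.71781172e-01  1.69531351e+00  6.86415290e-04
  1.07140051e+00 -1.79275372e+00]
```

>>> {"fn": "move_arm", "kwargs": {
  "motion": [
    [0,0,-0.1,0,0,0,1],
    [0,0,-0.1,0,0,0,1],
    [0,0,-0.1,0,0,0,1]
  ]
}}

```text
time_s: 14.6
ee_pos: [583.1, -42.8, 90.2]
orientation: [0.002, 0.177, 0.984, 0.0]
contact_force: [0.1, 2.4, 12.8]
finger_gap: 0.133
grasp_force: 30.0
```

>>> {"fn": "move_arm", "kwargs": {
  "motion": [
    [0,0,-0.1,0,0,0,1],
    [0,0,-0.1,0,0,0,1],
    [0,0,-0.1,0,0,0,1]
  ]
}}

```text
time_s: 14.85
ee_pos: [583.6, -42.5, 90.3]
orientation: [0.003, 0.323, 0.947, 0.001]
contact_force: [1.5, 4.4, 12.2]
finger_gap: 0.137
grasp_force: 30.0
```

>>> {"fn": "move_arm", "kwargs": {
  "motion": [
    [0,0,-0.1,0,0,0,1],
    [0,0,-0.1,0,0,0,1],
    [0,0,-0.1,0,0,0,1]
  ]
}}

```text
time_s: 15.1
ee_pos: [584.1, -42.1, 90.5]
orientation: [0.003, 0.46, 0.888, 0.002]
contact_force: [2.6, 6.0, 11.4]
finger_gap: 0.132
grasp_force: 30.0
```

```bash
python3 -c "
from h import *
o=monitor.get_obs();print(o['torque'],o['contact_force'],np.degrees(np.arctan2(*q2R(o['orientation'])[[1,0],1])),o['ee_pos'])"
```

```text
[ 1.01303968 -0.57024379  0.08303125] [ 2.62757459  5.96536025 11.38534384] 35.18136698854991 [584.05174761 -42.08134389  90.45268545]
```

>>> {"fn": "move_arm", "kwargs": {
  "motion": [
    [0,0,-0.08,0.05,0.12,-0.05,1],
    [0,0,-0.08,0,0,0,1],
    [0,0,0,0,0,0,1]
  ]
}}

```text
time_s: 15.35
ee_pos: [584.4, -41.5, 90.1]
orientation: [0.003, 0.529, 0.848, 0.002]
contact_force: [1.2, 2.9, 12.6]
finger_gap: 0.133
grasp_force: 30.0
```

```bash
python3 -c "
from h import *
o=monitor.get_obs();print(o['torque'],o['contact_force'],np.degrees(np.arctan2(*q2R(o['orientation'])[[1,0],1])),o['ee_pos'])"
```

```text
[ 0.40501875 -0.27981774  0.04957001] [ 1.19340132  2.89208592 12.64021421] 26.0620878888762 [584.42370408 -41.51994286  90.07657511]
```

>>> {"fn": "move_arm", "kwargs": {
  "motion": [
    [0,0,-0.06,0,0,0,1],
    [0,0,0,0,0,0,1]
  ]
}}

```text
time_s: 15.52
ee_pos: [584.5, -41.5, 90.1]
orientation: [0.003, 0.554, 0.832, 0.002]
contact_force: [1.9, 2.6, 12.5]
finger_gap: 0.134
grasp_force: 30.0
```

```bash
python3 -c "
from h import *
o=monitor.get_obs();print(o['torque'],o['contact_force'],np.degrees(np.arctan2(*q2R(o['orientation'])[[1,0],1])),o['ee_pos'])"
```

```text
[ 0.4248756  -0.33773486  0.04882529] [ 1.92518295  2.64271734 12.53236777] 22.69625290415107 [584.46145178 -41.48868726  90.08250856]
```

>>> {"fn": "move_arm", "kwargs": {
  "motion": [
    [0,0,-0.06,0,0,0,1],
    [0,0,0,0,0,0,1]
  ]
}}

```text
time_s: 15.68
ee_pos: [584.5, -41.5, 90.1]
orientation: [0.003, 0.579, 0.815, 0.002]
contact_force: [2.2, 2.6, 12.2]
finger_gap: 0.136
grasp_force: 30.0
```

```bash
python3 -c "
from h import *
o=monitor.get_obs();print(o['torque'],o['contact_force'],np.degrees(np.arctan2(*q2R(o['orientation'])[[1,0],1])),o['ee_pos'])"
```

```text
[ 0.33719356 -0.32764809  0.05261585] [ 2.18625757  2.61388075 12.1872089 ] 19.255295991643592 [584.52822898 -41.48980524  90.12698537]
```

>>> {"fn": "move_arm", "kwargs": {
  "motion": [
    [0,0,-0.05,0,0,0,1],
    [0,0,0,0,0,0,1]
  ]
}}

```text
time_s: 15.85
ee_pos: [584.4, -41.5, 90.1]
orientation: [0.003, 0.599, 0.801, 0.002]
contact_force: [1.3, 2.4, 12.7]
finger_gap: 0.136
grasp_force: 30.0
```

```bash
python3 -c "
from h import *
o=monitor.get_obs();print(o['torque'],o['contact_force'],np.degrees(np.arctan2(*q2R(o['orientation'])[[1,0],1])),o['ee_pos'])"
```

```text
[ 0.38566602 -0.29547589  0.02975738] [ 1.27919993  2.35224934 12.74413706] 16.420919490984957 [584.39352045 -41.47669065  90.07058337]
```

>>> {"fn": "move_arm", "kwargs": {
  "motion": [
    [0,0,-0.05,0,0,0,1],
    [0,0,0,0,0,0,1]
  ]
}}

```text
time_s: 16.02
ee_pos: [584.2, -41.4, 90.0]
orientation: [0.003, 0.619, 0.786, 0.002]
contact_force: [0.7, 2.2, 13.4]
finger_gap: 0.135
grasp_force: 30.0
```

```bash
python3 -c "
from h import *
o=monitor.get_obs();print(o['torque'],o['contact_force'],np.degrees(np.arctan2(*q2R(o['orientation'])[[1,0],1])),o['ee_pos'])"
```

```text
[ 0.42240146 -0.14914401  0.05971234] [ 0.67896038  2.2209545  13.44282862] 13.563780537807633 [584.20864897 -41.44536429  90.02795983]
```

>>> {"fn": "move_arm", "kwargs": {
  "motion": [
    [0,0,-0.05,0,0,0,1],
    [0,0,0,0,0,0,1]
  ]
}}

```text
time_s: 16.18
ee_pos: [584.0, -41.4, 90.0]
orientation: [0.002, 0.638, 0.77, 0.002]
contact_force: [-0.5, 2.5, 14.6]
finger_gap: 0.132
grasp_force: 30.0
```

```bash
python3 -c "
from h import *
o=monitor.get_obs();print(o['torque'],o['contact_force'],np.degrees(np.arctan2(*q2R(o['orientation'])[[1,0],1])),o['ee_pos'])"
```

```text
[0.47329756 0.0120585  0.01376872] [-0.54026531  2.50120122 14.63740856] 10.700437346144483 [583.99813385 -41.43103148  90.02328838]
```

>>> {"fn": "move_arm", "kwargs": {
  "motion": [
    [0,0,-0.04,0,0,0,1],
    [0,0,0,0,0,0,1]
  ]
}}

```text
time_s: 16.35
ee_pos: [583.9, -41.4, 90.0]
orientation: [0.002, 0.653, 0.757, 0.002]
contact_force: [-0.6, 2.3, 14.0]
finger_gap: 0.132
grasp_force: 30.0
```

```bash
python3 -c "
from h import *
o=monitor.get_obs();print(o['torque'],o['contact_force'],np.degrees(np.arctan2(*q2R(o['orientation'])[[1,0],1])),o['ee_pos'])
im=cams.get_image('wrist');cv2.imwrite('pics/w5.png',im)"
```

```text
[0.4100398  0.0904136  0.11498894] [-0.6182942   2.29459405 14.03513423] 8.438459088106239 [583.90360771 -41.40457714  90.0277414 ]
```

View pics/w5.png

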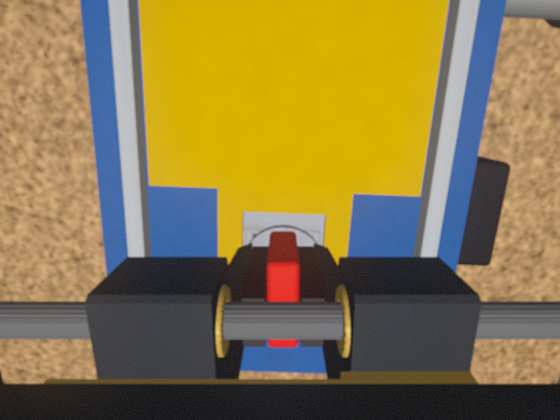

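>>> {"fn": "move_arm", "kwargs": {
  "motion": [
    [0,0,-0.04,0,0,0,1],
    [0,0,0,0,0,0,1]
  ]
}}

```text
time_s: 16.57
ee_pos: [583.9, -41.4, 90.0]
orientation: [0.002, 0.668, 0.744, 0.002]
contact_force: [-0.7, 2.2, 14.1]
finger_gap: 0.134
grasp_force: 30.0
```

```bash
python3 -c "
from h import *
o=monitor.get_obs();print(o['torque'],o['contact_force'],np.degrees(np.arctan2(*q2R(o['orientation'])[[1,0],1])),o['ee_pos'])"
```

```text
[0.45015079 0.12116641 0.11457736] [-0.69313643  2.16347671 14.14590384] 6.159964021798592 [583.86784268 -41.38954755  90.0277483 ]
```

>>> {"fn": "move_arm", "kwargs": {
  "motion": [
    [0,0,0,0,0,0.2,1],
    [0,0,0,0,0,0.2,1],
    [0,0,0,0,0,0,1]
  ]
}}

```text
time_s: 16.82
ee_pos: [583.5, -41.4, 93.0]
orientation: [0.002, 0.667, 0.745, 0.002]
contact_force: [2.5, 2.4, 9.7]
finger_gap: 0.133
grasp_force: 30.0
```

>>> {"fn": "move_arm", "kwargs": {
  "motion": [
    [0,0,0,0,0,0.1,1],
    [0,0,0,0,0,0,1]
  ]
}}

```text
time_s: 16.98
ee_pos: [583.3, -41.5, 93.4]
orientation: [0.002, 0.668, 0.745, 0.001]
contact_force: [4.4, 2.8, 5.8]
finger_gap: 0.127
grasp_force: 30.1
```

>>> {"fn": "move_arm", "kwargs": {
  "motion": [
    [0,0,0,0,0,0,0.7],
    [0,0,0,0,0,0,0.5],
    [0,0,0,0,0,0,0],
    [0,0,0,0,0,0,0],
    [0,0,0,0,0,0,0]
  ]
}}

```text
time_s: 17.4
ee_pos: [580.6, -41.6, 91.4]
orientation: [-0.001, 0.668, 0.745, -0.001]
contact_force: [-0.4, 0.4, -0.8]
finger_gap: 0.428
grasp_force: 0.0
```

>>> {"fn": "move_arm", "kwargs": {
  "motion": [
    [0,0,0,0,0,0,0],
    [0,0,0,0,0,0,0],
    [0,0,0,0,0,0.5,0],
    [0,0,0,0,0,2,0],
    [0,0,0,0,0,3,0]
  ]
}}

```text
time_s: 17.82
ee_pos: [579.2, -41.1, 145.1]
orientation: [-0.003, 0.668, 0.745, -0.001]
contact_force: [0.5, 0.8, 1.3]
finger_gap: 0.499
grasp_force: 0.0
```

>>> {"fn": "move_arm", "kwargs": {
  "motion": [
    [0,0,0,0,0,3,0],
    [0,0,0,0,0,3,0],
    [0,0,0,-3,0,0,0],
    [0,0,0,-3,0,0,0],
    [0,0,0,0,0,0,0]
  ]
}}

```text
time_s: 18.23
ee_pos: [517.1, -40.8, 206.9]
orientation: [-0.002, 0.667, 0.745, -0.001]
contact_force: [0.6, 0.5, 0.1]
finger_gap: 0.494
grasp_force: 0.0
```

```bash
python3 -c "
from h import *
p=campose('wrist');im=cams.get_image('wrist');cv2.imwrite('pics/w6.png',im);print(monitor.get_obs()['ee_pos'])
for d in cut_out('wrist','stud_grip')[:1]: print(d['conf'],d['xy'],p2w('wrist',d['xy'],120,p))"
```

```text
[519.38371976 -41.26678915 207.39719771]
0.88 [369.4, 213.9] [[576.7718775  -36.26857039 120.        ]]
```

View pics/w6.png

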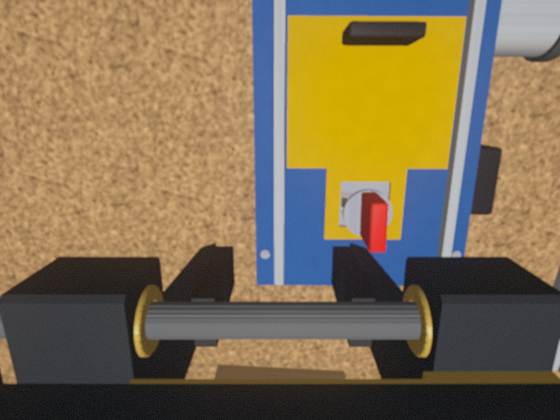

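```bash
python3 -c "
from bench import bot
print(bot.hand_in())"
```

```text
the job is handed in; nothing more can be done
None
```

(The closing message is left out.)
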